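Tip the red box file out of the packed rack and file it in the holder

TASK

Tip the red box file forward by its top edge until it leans on the rack's front rail, then take it by the exposed spine end and lift it out. Stand it upright in the empty yellow holder with its spine to the holder's low open front, setting it right down on the holder's floor before letting go. Leave the other box files standing in the rack, and the stapler and mug where they are.

Things in the scene. Friction and masses are not known exactly. Their poses are not given: they have to be found in the camera images.
- red_center (a point): Red box file, a rigid closed box: 190 tall, 105 deep (spine to rear edge), 46 thick, 0.25 to 0.5 kg. This point is its centre, half-way up. z up along the spine; x from spine (at x = -52.5 mm) to rear edge; y across the thickness. Starts upright in one of the rack's four places, axes as the rack's, about 2 mm from its neighbours: too tight for fingers beside it.
- red_spine (a point): Middle of the red box file's spine face, 52.5 mm from its centre along its -x; same axes. Pulled by its top rear edge towards the rack's -x, the box file turns about the foot of its spine; past about 29 degrees it falls forward by itself and rests leaning on the rail at about 36 degrees, its upper part then free on both sides in front of the row.
- rack: Fixed grey rack, 180 by 216 mm: four box files along its y at -72, -24, 24, 72 mm, in any order, spines to its -x (front, to the robot). Origin on the table under the row's middle; z up. Floor 10 mm thick, so box file tops are at 200 mm; spines at x = -52, rear edges at x = 53 (3 mm either way). Cheeks 55 mm high; back plate 60 mm high, ends at x = 64: above it the rear edges are open to fingers.
- rail (a point): Middle of the rack's front rail, a round steel bar 10 mm thick along the rack's y: 102 mm in front of the rack's origin (-x) and 70 mm above the table, between end posts 80 mm high at y = +-104 mm. Axes as the rack's.
- holder: Fixed empty yellow file holder, open on top. Origin on the table under its middle; z up. Inside 125 mm along x, 70 mm along y; floor 8 mm thick, walls 4 mm. Side walls and rear wall (+x) 90 mm high; the front (-x, roughly towards the robot) has only a 25 mm lip. The box file, once in, has its x axis along the holder's.
- blue_center (a point): A small box file of the same size as the red box file (190 tall, 105 deep, 46 thick), blue, in the same row with its spine to the front; this point is its centre, half-way up; axes as for the red box file.
- green_center (a point): A small box file of the same size as the red box file (190 tall, 105 deep, 46 thick), green, in the same row with its spine to the front; this point is its centre, half-way up; axes as for the red box file.
- grey_center (a point): A small box file of the same size as the red box file (190 tall, 105 deep, 46 thick), grey, in the same row with its spine to the front; this point is its centre, half-way up; axes as for the red box file.
- stapler: Stapler, steel and black, 150 long (x), 36 wide, 57 high, loose on the desk; origin at the centre of its underside.
- mug: Blue mug, 80 mm across, 95 high, handle at its +y, loose on the desk; origin at the centre of its underside.

How it is judged:
On the way, in this order (a step that is already met when the one before it is completed fails the run):
1. the red box file, its foot still in the rack, is tipped forward until it leans on the front rail (over 0.55 rad from upright) (angle between red_center's own z axis and vertical above 0.55 rad and z of red_center in the frame of rack below 0.14 m and x of red_center in the frame of rack between -0.09 and -0.045 m), for 0.2 s.
2. the red box file is lifted out of the rack (its centre over 0.165 m above the table) (height (world z) of red_center above 0.165 m), for 0.1 s.
3. the red box file stands on the holder's floor (within 10 mm), spine to the front, while the fingers still hold it (x of red_center in the frame of holder between -0.02 and 0.02 m and y of red_center in the frame of holder between -0.025 and 0.025 m and x of red_spine in the frame of holder below -0.03 m and z of red_center in the frame of holder below 0.113 m and contact force between the fingers and red above 1 N), for 0.1 s.
At the end, for the whole second after the job is handed in: The red box file stands upright (0.12 rad) on the holder's floor, let go, spine to the low front, its centre within 20 mm along, 25 mm across and 8 mm in height of its seat; the other three stand upright in the rack within 25 mm of their starts (x of red_center in the frame of holder between -0.02 and 0.02 m and y of red_center in the frame of holder between -0.025 and 0.025 m and x of red_spine in the frame of holder below -0.03 m and angle between red_center's own z axis and vertical below 0.12 rad and z of red_center in the frame of holder below 0.111 m and distance of each of blue_center, green_center, grey_center from where it was at the start of the episode below 0.025 m and angle between each of blue_center, green_center, grey_center's own z axis and vertical below 0.15 rad); the robot touches nothing.
It fails at once if the blue box file is pulled out of place by more than 40 mm or tipped by more than 0.3 rad (distance of blue_center from where it was at the start of the episode above 0.04 m or angle between blue_center's own z axis and vertical above 0.3 rad).
It fails at once if the green box file is pulled out of place by more than 40 mm or tipped by more than 0.3 rad (distance of green_center from where it was at the start of the episode above 0.04 m or angle between green_center's own z axis and vertical above 0.3 rad).
It fails at once if the grey box file is pulled out of place by more than 40 mm or tipped by more than 0.3 rad (distance of grey_center from where it was at the start of the episode above 0.04 m or angle between grey_center's own z axis and vertical above 0.3 rad).
It fails at once if the stapler is moved by more than 30 mm (distance of stapler from where it was at the start of the episode above 0.03 m).
It fails at once if the mug is moved by more than 30 mm (distance of mug from where it was at the start of the episode above 0.03 m).
It also fails if it takes over 69 s, if anything falls off the work surface, if the arm or the gripper's body presses on something with over 40 N, if the wrist force passes 120 N, or if a joint passes its speed limit or range.

ROBOT

A 6-joint arm with a two-finger parallel gripper is mounted at the origin on the work surface. World frame = base frame: x ahead of the robot, y to its left, z up, the work surface at z = 0. Lengths are in m, angles in rad, forces in N, time in s.
With the tool pointing down it reaches from about 0.325 to 0.9 m from the base axis. Payload 6.1 kg.
Tool frame: the origin (TCP) lies at the very end of the fingers, on their centre line; the grasp point (between the pads) lies 19 mm behind it (ctrl.hold_point_z is the distance from the TCP to the grasp point, in m); z points along the fingers, y is the direction in which the jaws open and shut (so a half turn about z gives the same grasp; the last joint's range is limited). The gripper opens to 87 mm and grips with 3 to 60 N. Pads are 19 mm wide; open, the fingers measure 117 mm over their backs; the gripper's body (75 mm by 190 mm) begins 51 mm behind the grasp point.
Start: joints at [-1.353, 0.22, 1.526, -0, 1.395, -0.126], TCP at [0.211, -0.588, 0.223] pointing down, gripper open.
Joint ranges: [-2.98, 2.98], [-0.91, 2.08], [0.09, 2.57], [-1.24, 4.39], [0.2, 2.65], [-2.68, 2.68]. Speed limits (rad/s): [2.57, 2.57, 3.01, 3.14, 3.14, 3.14].

INTERFACE

Orientations are given as a unit quaternion [w, x, y, z].
In Python, from rig import ctrl, imaging, workorder gives the robot as it stands. The module is installed in compiled form; this text tells all that it offers.
- The arm moves only by the tool drive_tool, never from a script. Its argument "plan" is text: rows parted by semicolons, each of 6 numbers parted by spaces: the shift along the tool's x, y, z in cm, then the turn, a rotation vector about the tool's x, y, z in degrees. In form: dx dy dz wx wy wz; .... A call has 1 to 12 rows; each row shifts and turns the commanded pose from where the row before left it, along the tool's axes as they then stand; what a row does not reach is not made up. A row lasts 1/8 s, in which the tool goes at most 62.5 mm and 10.7 degrees, less where a joint would pass 70% of its speed; a pose out of reach is approached as far as the arm can. A call with a gripper value outside its range is refused whole. "claw" is the opening in per cent of the stroke, from 0 (shut) to 100 (fully open), set as the call begins (left out, the last holds). The fingers move at their own pace and stop on an object; the grip force is fixed at half the most. Time passes only in rows, so rows that do not move let the fingers close. It gives the time, the measured TCP pose, the force and the opening at its end, in the units of the state.
- ctrl.get_obs(): the state, without advancing time (a new reading comes with each control period).
- imaging.capture(name): name is "scene" or "top" or "wrist"; returns the picture (480x640x3 uint8, red, green, blue); there is no depth.
- imaging.calibration(name): a dict with "camera_matrix" (3x3 intrinsics, pixels), "R" (3x3) and "t" (3): a world point X has camera coordinates R X + t; the wrist camera has in their place "T_tool_cam" (4x4, takes a point from camera to tool coordinates, whose origin is the TCP and whose axes are the flange's). Camera axes: x right, y down, z forward; pixel columns grow to the right and rows downward; lengths in m; the calibration is good to about 2 mm. A picture is of the moment at which its call begins: read the wrist's pose just before it. calibration takes no time and is no camera call.
- workorder.hand_in(): hands the job in, once; it reports no verdict.
The state is a dict: "time": time; "qpos": joint angles; "dq": joint speeds; "joint_efforts": joint torques, N m; "tool_pos": TCP position; "eef_rot": TCP orientation; "contact_force": force on the tool from outside, world axes, zero at the start; "wrist_torque": the same for the moment, N m; "gripper_width": finger opening in m.
Only numpy, scipy, OpenCV 4.12 (cv2) and the standard library are available. Lean on these libraries where they do the work, as an engineer would, in place of code of your own. Each camera call takes 0.05 s, during which the arm holds its last target. There are 200 camera calls.

## Working session

There is one attempt and no reset: what is moved stays moved. The work goes in short steps, Python scripts to look and compute and a tool call to move; the robot and the scene stay as the last step left them, time stands still between calls to the robot, and variables do not carry over. Pictures are saved under pics/ and viewed, about 8 in all and at most 12, crops included, and the job is handed in when it is done.

Besides the shell and the picture viewer there is one more tool, called after ">>>" in YAML: its name, and indented under it one key for each argument. drive_tool: Moves the arm, as the interface text tells. Its arguments: {"type":"object","properties":{"plan":{"type":"string"},"claw":{"type":"number"}},"required":["plan"]}

```bash
mkdir -p pics; python3 - <<'E'
from rig import ctrl, imaging
import cv2,numpy as np
o=ctrl.get_obs();print(o, ctrl.hold_point_z)
for n in("scene","top"):
    im=imaging.capture(n);cv2.imwrite(f"pics/{n}0.png",im[:,:,::-1])
for n in("scene","top","wrist"):print(n,imaging.calibration(n))
E
```

```text
{'time': 0.0, 'qpos': array([-1.35311861e+00,  2.21237688e-01,  1.52761911e+00, -1.22470896e-05,
        1.39470038e+00, -1.26101538e-01]), 'dq': array([ 0.00202403, -0.00126705, -0.00085952, -0.00049376, -0.00203066,
       -0.0010127 ]), 'joint_efforts': array([ 5.39469056e-04, -4.94607711e+01, -3.87378395e+01,  6.99654152e-02,
        5.74909500e-02, -1.36268832e-04]), 'tool_pos': array([ 0.21050984, -0.58781567,  0.22142587]), 'eef_rot': array([-9.80955193e-04,  9.85262656e-01,  1.71045414e-01, -5.09815933e-05]), 'contact_force': array([ 0.0946767 ,  0.96144805, -0.65847486]), 'wrist_torque': array([-0.02419315, -0.02091252, -0.00124841]), 'gripper_width': 0.08690146275947028} 0.0187
scene {'camera_matrix': array([[560.56999477,   0.        , 312.74029142],
       [  0.        , 560.56999477, 246.89434647],
       [  0.        ,   0.        ,   1.        ]]), 'R': array([[-0.76727457,  0.64131128, -0.00309559],
       [ 0.47367839,  0.56344879, -0.67687092],
       [-0.43234074, -0.52081216, -0.73609522]]), 't': array([ 0.43104287, -0.19545367,  1.45142925])}
top {'camera_matrix'
[... 195 characters left out ...]
 -0.00320002],
       [-0.97515392, -0.07378939, -0.20887787],
       [ 0.2080344 ,  0.01902341, -0.9779365 ]]), 't': array([-0.0236066 ,  0.53971987,  0.86058464])}
wrist {'camera_matrix': array([[384.84205083,   0.        , 321.0190375 ],
       [  0.        , 384.84205083, 242.88119559],
       [  0.        ,   0.        ,   1.        ]]), 'T_tool_cam': array([[ 6.77541250e-04, -9.64578960e-01, -2.63793423e-01,
         7.16220536e-02],
       [ 9.99999733e-01,  7.25886502e-04, -8.58011480e-05,
         4.67116338e-04],
       [ 2.74246067e-04, -2.63793294e-01,  9.64579195e-01,
        -1.61443644e-01],
       [ 0.00000000e+00,  0.00000000e+00,  0.00000000e+00,
         1.00000000e+00]])}
```

View pics/scene0.png

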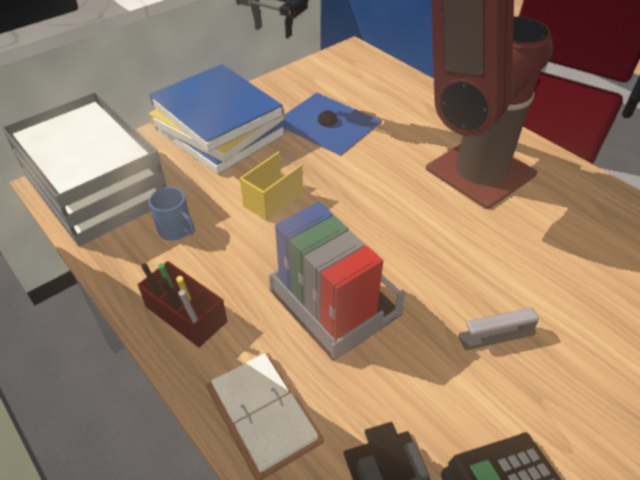

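View pics/top0.png

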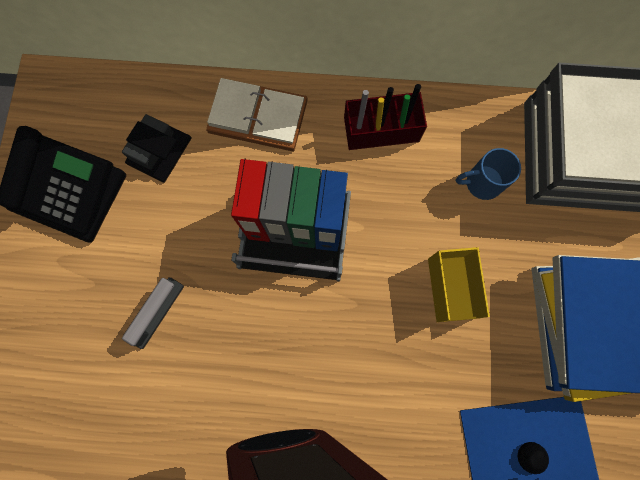

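The scene view shows red at the robot-left end of the row (scene ~350,290; top ~250,190). The holder is at top (458,285), the stapler at (152,313) and the mug at (495,173). I'll enlarge the rack and holder to read their corners.

```bash
python3 - <<'E'
import cv2,numpy as np
t=cv2.imread("pics/top0.png");s=cv2.imread("pics/scene0.png")
a=cv2.resize(t[150:290,225:365],(560,560),interpolation=cv2.INTER_CUBIC)
b=cv2.resize(t[240:330,420:495],None,fx=3.1,fy=3.1,interpolation=cv2.INTER_CUBIC)
c=cv2.resize(s[145:225,230:310],None,fx=2.9,fy=2.9,interpolation=cv2.INTER_CUBIC)
im=np.zeros((560,800,3),np.uint8);im[:, :560]=a
im[:b.shape[0],562:562+b.shape[1]]=b;im[290:290+c.shape[0],562:562+c.shape[1]]=c
for k in range(0,140,20):
    cv2.putText(im,str(225+k),(k*4,558),0,.4,(255,255,255));cv2.putText(im,str(150+k),(0,k*4+4),0,.4,(255,255,255))
cv2.imwrite("pics/crop1.png",im)
E
```

```text
(no output)
```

View pics/crop1.png

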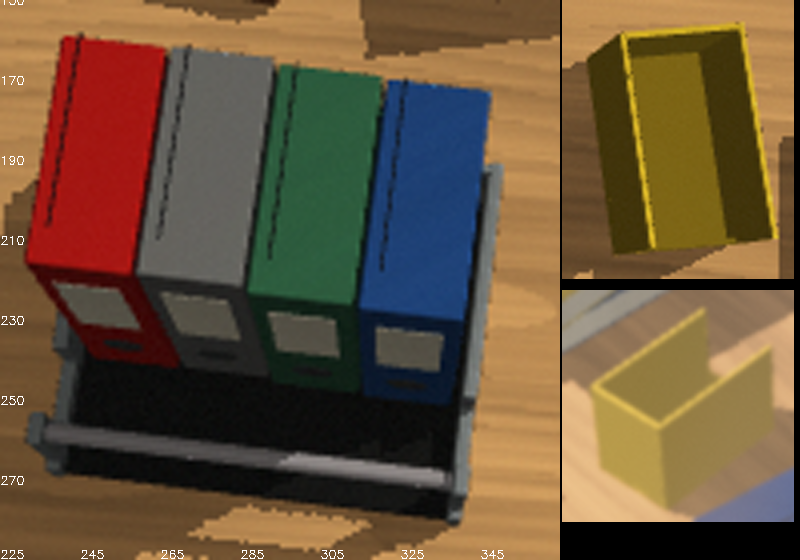

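```bash
cat > h.py <<'E'
import numpy as np,cv2
from rig import imaging
def bp(cam,uv,z):
    c=imaging.calibration(cam);K,R,t=c["camera_matrix"],c["R"],c["t"]
    C=-R.T@t; d=(R.T@np.linalg.inv(K)@np.c_[np.atleast_2d(uv),np.ones(len(np.atleast_2d(uv)))].T).T
    return C+d*((z-C[2])/d[:,2])[:,None]
def rigid(loc,w): # 2d fit
    l,w=np.array(loc),np.array(w);lc,wc=l.mean(0),w.mean(0);a=l-lc;b=w-wc
    th=np.arctan2((a[:,0]*b[:,1]-a[:,1]*b[:,0]).sum(),(a*b).sum())
    R=np.array([[np.cos(th),-np.sin(th)],[np.sin(th),np.cos(th)]]);t=wc-R@lc
    return t,th,(w-(l@R.T+t))*1000
E
python3 - <<'E'
from h import *
np.set_printoptions(precision=4,suppress=True)
red=bp("top",[(240.5,159.3),(266.5,161.5),(258,218.7),(231.8,215.5)],.2)
blu=bp("top",[(321.5,170),(347.7,173),(340.5,229.8),(315,226.5)],.2)
L=[];W=[]
for q,y in((red,72),(blu,-72)):
    for p,(lx,ly) in zip(q,[(52.5,23),(52.5,-23),(-52.5,-23),(-52.5,23)]):
        L.append((lx/1000,(y+ly)/1000));W.append(p[:2])
print("rack",rigid(L,W));print("red",rigid([(a,b-.072) for a,b in L[:4]],W[:4]))
rl=bp("top",[(234.5,258),(338.7,270)],.07);print("rail ends",rl)
ho=bp("top",[(440,250.6),(478,247.7),(489.4,316.5),(449.4,320.3)],.09)
print("holder",rigid([(.0665,.039),(.0665,-.039),(-.0665,-.039),(-.0665,.039)],ho[:,:2]))
print("mug",bp("top",[(495,173)],.095),"stapler",bp("top",[(180,282),(128,345)],.05))
# scene check of holder: rear-left,rear-right,front tops
s=[((593-562)/2.9+230,(384-290)/2.9+145),((660-562)/2.9+230,(425-290)/2.9+145),((771-562)/2.9+230,(349-290)/2.9+145),((705-562)/2.9+230,(310-290)/2.9+145)]
hs=bp("scene",s,.09);print("holder scene",rigid([(.0665,-.039),(.0665,.039),(-.0665,.039),(-.0665,-.039)],hs[:,:2]))
E
```

```text
rack (array([0.5893, 0.0713]), np.float64(-0.05551781357183679), array([[-1.0774,  0.448 ],
       [ 0.811 ,  0.5096],
       [ 1.5693, -1.2454],
       [ 1.2643, -1.993 ],
       [-2.2328,  1.1765],
       [-1.7708,  1.2411],
       [ 0.7529,  1.1414],
       [ 0.6836, -1.2782]]))
red (array([0.5939, 0.1427]), np.float64(-0.03541567503762129), array([[-1.3053, -0.057 ],
       [-0.3406,  0.0465],
       [ 0.5136,  0.4001],
       [ 1.1324, -0.3896]]))
rail ends [[ 0.4916  0.1806  0.07  ]
 [ 0.4833 -0.0247  0.07  ]]
holder (array([ 0.4731, -0.2623]), np.float64(0.16004573671077021), array([[ 0.0263, -2.2919],
       [-1.2089,  2.0558],
       [ 0.7011,  1.5679],
       [ 0.4815, -1.3317]]))
mug [[ 0.6963 -0.3194  0.095 ]] stapler [[0.4386 0.2871 0.05  ]
 [0.31   0.3702 0.05  ]]
holder scene (array([ 0.4718, -0.257 ]), np.float64(0.1373857067894448), array([[-2.4456,  1.067 ],
       [-3.5705, -2.2201],
       [ 3.3723, -0.3104],
       [ 2.6437,  1.4635]]))
```

Fits agree within a few mm. Rack yaw is about -0.045, the red centre is about (0.593, 0.144) and the holder about (0.473, -0.260) with yaw about 0.15. Next is a helper that turns world targets into tool-frame rows.

```bash
cat >> h.py <<'E'
from rig import ctrl
from scipy.spatial.transform import Rotation as Ro, Slerp
def ori(yaw,tilt=0):
    # tool-down at yaw; tilt>0 points the tool outwards (+x of yawed frame)
    return Ro.from_euler('z',yaw)*Ro.from_euler('y',-tilt)*Ro.from_euler('x',np.pi)
def cur():
    o=ctrl.get_obs();return np.array(o["tool_pos"]),Ro.from_quat(np.roll(o["eef_rot"],-1))
def show():
    o=ctrl.get_obs();p,R=cur();print("t",o["time"],"p",p.round(4),"yaw/axes",R.as_matrix()[:,0].round(3),R.as_matrix()[:,2].round(3),"F",np.round(o["contact_force"],1),"w",round(o["gripper_width"],4),"q",np.round(o["qpos"],2))
def rows(wps,p=None,R=None):
    # wps: list of (pos, rot, n); prints rows
    if p is None:p,R=cur()
    for P,Q,n in wps:
        P=np.array(P);S=Slerp([0,1],Ro.concatenate([R,Q]));pp,RR=p,R
        for k in range(1,n+1):
            pn=p+(P-p)*k/n;Rn=S(k/n)
            d=RR.inv().apply(pn-pp)*100;w=(RR.inv()*Rn).as_rotvec()*180/np.pi
            print(" ".join("%.2f"%(v+0.) for v in np.r_[d,w]),end="; ");pp,RR=pn,Rn
        print("|");p,R=P,Q
E
python3 - <<'E'
from h import *
rows([((.30,-.44,.32),ori(-.045*.2+.344*.8),4),((.67,.14,.31),ori(-.045),14)])
E
```

```text
3.35 -2.73 -2.46 -0.02 -0.00 1.11; 3.30 -2.79 -2.46 -0.02 -0.00 1.11; 3.24 -2.86 -2.46 -0.02 -0.00 1.11; 3.19 -2.92 -2.46 -0.02 -0.00 1.11; |
3.64 -3.30 0.07 0.00 -0.00 1.27; 3.57 -3.38 0.07 0.00 -0.00 1.27; 3.49 -3.46 0.07 -0.00 -0.00 1.27; 3.41 -3.54 0.07 0.00 -0.00 1.27; 3.33 -3.61 0.07 0.00 -0.00 1.27; 3.25 -3.69 0.07 0.00 -0.00 1.27; 3.17 -3.76 0.07 -0.00 -0.00 1.27; 3.08 -3.83 0.07 -0.00 -0.00 1.27; 3.00 -3.89 0.07 0.00 -0.00 1.27; 2.91 -3.96 0.07 0.00 -0.00 1.27; 2.82 -4.02 0.07 0.00 -0.00 1.27; 2.73 -4.08 0.07 0.00 -0.00 1.27; 2.64 -4.14 0.07 -0.00 -0.00 1.27; 2.55 -4.20 0.07 -0.00 -0.00 1.27; |
```

>>> drive_tool:
  plan: "3.3 -2.8 -2.5 0 0 1.1; 3.3 -2.8 -2.5 0 0 1.1; 3.2 -2.9 -2.5 0 0 1.1; 3.2 -2.9 -2.4 0 0 1.1; 3.6 -3.3 0 0 0 1.3; 3.6 -3.4 0 0 0 1.3; 3.5 -3.5 0 0 0 1.3; 3.4 -3.5 0 0 0 1.3; 3.3 -3.6 0 0 0 1.3; 3.2 -3.7 0 0 0 1.3; 3.2 -3.8 0 0 0 1.3; 3.1 -3.8 0 0 0 1.3"
  claw: 0

```text
time: 1.6
tool_pos: [0.5106, -0.1066, 0.3212]
eef_rot: [-0.0, 0.999, 0.042, -0.0]
contact_force: [-0.3, -0.6, 0.6]
gripper_width: 0.0001
```

>>> drive_tool:
  plan: "3.0 -3.9 0 0 0 1.3; 2.9 -4.0 0 0 0 1.3; 2.8 -4.0 0 0 0 1.3; 2.7 -4.1 0 0 0 1.3; 2.6 -4.1 0 0 0 1.3; 2.5 -4.2 0 0 0 1.3; 0 0 0 0 0 0; 0 0 0 0 0 0"

```text
time: 2.6
tool_pos: [0.6678, 0.1395, 0.3206]
eef_rot: [0.0, 1.0, -0.025, -0.001]
contact_force: [0.0, -0.4, -0.5]
gripper_width: 0.0005
```

```bash
python3 - <<'E'
from h import *
show()
p,R=cur();c=imaging.calibration("wrist")
im=imaging.capture("wrist");cv2.imwrite("pics/w1.png",im[:,:,::-1])
# project expected red top corners
T=c["T_tool_cam"];K=c["camera_matrix"]
X=[np.array([.593,.144,.2])+Ro.from_euler('z',-.045).apply([a/1000,b/1000,0]) for a,b in((52.5,23),(52.5,-23),(-52.5,-23),(-52.5,23))]
for x in X:
    q=T[:3,:3].T@(R.inv().apply(x-p)-T[:3,3]);print((K@q/q[2])[:2].round(1))
rows([((.67,.14,.178),ori(-.045),4)])
E
```

```text
t 2.6 p [0.6678 0.1395 0.3206] yaw/axes [ 0.999 -0.05  -0.002] [-0.002 -0.001 -1.   ] F [ 0.  -0.4 -0.5] w 0.0005 q [ 0.09  0.32  1.23 -0.    1.6   1.71]
[289.  264.1]
[348.6 263.9]
[346.8 382. ]
[292.3 382.2]
0.06 -0.03 3.58 0.01 0.01 -0.09; 0.06 -0.03 3.58 0.01 0.01 -0.09; 0.06 -0.03 3.58 0.01 0.01 -0.09; 0.05 -0.03 3.58 0.01 0.01 -0.09; |
```

View pics/w1.png

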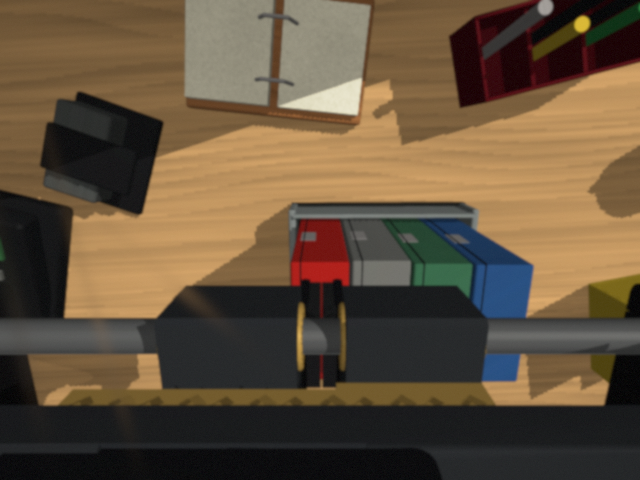

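Red's rear top corners appear at (292,262) and (349,263), within about 2 mm of my prediction, so I can descend behind it and pull.

>>> drive_tool:
  plan: "0 0 3.6 0 0 0; 0 0 3.6 0 0 0; 0 0 3.6 0 0 0; 0 0 3.4 0 0 0; 0 0 0 0 0 0; -0.4 0 0 0 0 0; -0.4 0 0 0 0 0; -0.3 0 0 0 0 0; -0.3 0 0 0 0 0; 0 0 0 0 0 0"

```text
time: 3.9
tool_pos: [0.6546, 0.1405, 0.1804]
eef_rot: [-0.0, 1.0, -0.025, 0.001]
contact_force: [2.6, 0.2, 2.3]
gripper_width: 0.0004
```

>>> drive_tool:
  plan: "-0.5 0 -0.3 0 0 0; -0.4 0 -0.2 0 0 0; -0.5 0 -0.3 0 0 0; -0.4 0 -0.2 0 0 0; -0.5 0 -0.2 0 0 0; -0.5 0 -0.2 0 0 0; 0 0 0 0 0 0"

```text
time: 4.78
tool_pos: [0.6258, 0.1419, 0.1936]
eef_rot: [-0.0, 1.0, -0.025, -0.0]
contact_force: [0.0, -0.5, 0.2]
gripper_width: 0.0002
```

```bash
python3 - <<'E'
from h import *
show();a=imaging.capture("scene")[190:370,250:430,::-1];b=imaging.capture("top")[140:290,220:370,::-1]
cv2.imwrite("pics/c2.png",np.hstack([cv2.resize(a,(400,400)),cv2.resize(b,(400,400))]))
E
```

```text
t 4.775 p [0.6258 0.1419 0.1936] yaw/axes [ 0.999 -0.05  -0.   ] [-0.  0. -1.] F [ 0.  -0.5  0.2] w 0.0002 q [0.1  0.28 1.51 0.   1.35 1.72]
```

View pics/c2.png

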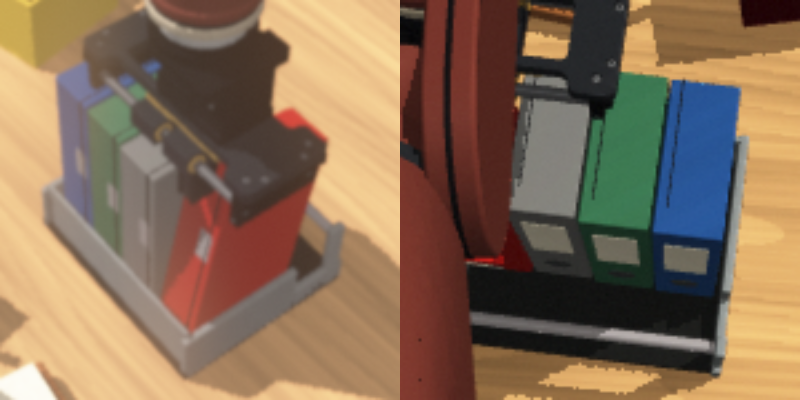

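The box is tipping (about 9°) and its neighbours are still standing. I'll continue along the arc.

>>> drive_tool:
  plan: "-0.5 0 -0.2 0 0 0; -0.5 0 -0.2 0 0 0; -0.5 0 -0.2 0 0 0; -0.5 0 -0.2 0 0 0; -0.5 0 -0.1 0 0 0; -0.5 0 -0.1 0 0 0; -0.5 0 -0.1 0 0 0; -0.5 0 -0.1 0 0 0; -0.5 0 -0.1 0 0 0; -0.5 0 -0.1 0 0 0; -0.5 0 0 0 0 0; -0.5 0 0 0 0 0"

```text
time: 6.38
tool_pos: [0.5659, 0.1449, 0.2074]
eef_rot: [0.0, 1.0, -0.025, -0.0]
contact_force: [-0.4, -0.3, 0.0]
gripper_width: 0.0003
```

>>> drive_tool:
  plan: "-0.5 0 0 0 0 0; -0.5 0 0 0 0 0; -0.4 0 0 0 0 0; -0.4 0 0 0 0 0; 0 0 0 0 0 0; 0 0 0 0 0 0; 0 0 -3 0 0 0; 0 0 -5 0 0 0; 0 0 -5 0 0 0; -4 0 -2 0 0 0; -4 0 0 0 0 0; 0 0 0 0 0 0"
  claw: 0

```text
time: 7.88
tool_pos: [0.4672, 0.1501, 0.3585]
eef_rot: [-0.0, 1.0, -0.025, 0.001]
contact_force: [-0.2, -0.6, 0.3]
gripper_width: 0.0007
```

```bash
python3 - <<'E'
from h import *
show();a=imaging.capture("scene")[190:370,250:430,::-1];b=imaging.capture("wrist")[:,:,::-1]
cv2.imwrite("pics/w3.png",b)
cv2.imwrite("pics/c3.png",np.hstack([cv2.resize(a,(360,480)),cv2.resize(b,(440,330))[0:330] if 0 else cv2.resize(b,(440,480))]))
E
```

```text
t 7.875 p [0.4672 0.1501 0.3585] yaw/axes [ 0.999 -0.05   0.002] [ 0.002  0.    -1.   ] F [-0.2 -0.6  0.3] w 0.0007 q [ 0.15 -0.16  1.67  0.    1.64  1.77]
```

View pics/c3.png

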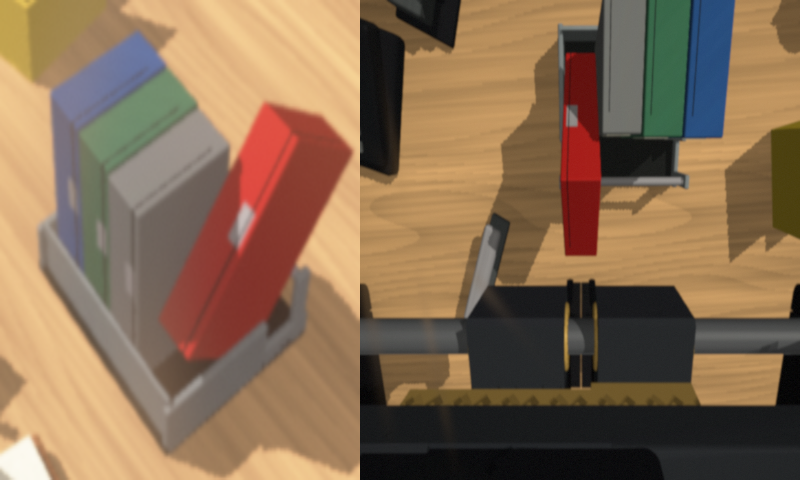

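Red leans on the rail and the others stand. In the wrist view the rear-top edge is at v≈181, u 295..349, and the spine-top edge at v≈254, u 301..345. I'll fit the lean from these.

```bash
python3 - <<'E'
from h import *
from scipy.optimize import least_squares
c=imaging.calibration("wrist");T=c["T_tool_cam"];K=c["camera_matrix"];p,R=cur()
im=cv2.imread("pics/w3.png").astype(int)
m=(im[:,:,2]>90)&(im[:,:,1]<50)&(im[:,:,0]<60);m[:40]=0;v=np.where(m[:,325])[0];print("v col325",v.min(),v.max())
for r in(100,150,176,185,200,225,245,252):
    u=np.where(m[r])[0];print(r,u.min(),u.max())
def pts(s):
    fx,y,th,yaw=s
    out=[]
    for bx,bz in((105,190),(0,190)):
        for dy in(23,-23):
            l=np.array([fx+(bx*np.cos(th)-bz*np.sin(th))/1000,y+dy/1000,.010+(bx*np.sin(th)+bz*np.cos(th))/1000])
            w=np.array([.5893,.0725,0])+Ro.from_euler('z',yaw).apply(l)
            q=T[:3,:3].T@(R.inv().apply(w-p)-T[:3,3]);out.append((K@q/q[2])[:2])
    return np.array(out)
print(pts([-.0525,.072,.63,-.045]))
obs=np.array([(296,181),(349,181),(301,254),(345,254)])
r=least_squares(lambda s:(pts(s)-obs).ravel(),[-.0525,.072,.63,-.045]);print(r.x,r.fun.round(1))
E
```

```text
v col325 54 254
100 297 343
150 293 348
176 292 350
185 292 349
200 293 347
225 296 345
245 298 343
252 299 342
[[289.34471688 175.79884095]
 [350.21537115 175.50859288]
 [296.77022489 258.26468143]
 [344.25532375 258.0575771 ]]
[-0.03789225  0.07011304  0.71873412 -0.04224501] [-3.4  0.5  3.6  0.  -1.3 -0.1  1.  -0.4]
```

```bash
python3 - <<'E'
from h import *
from scipy.optimize import least_squares
p,R=cur()
c=imaging.calibration("wrist");T=c["T_tool_cam"];K=c["camera_matrix"]
im=cv2.imread("pics/w3.png")
d=cv2.cvtColor(im,cv2.COLOR_BGR2GRAY).astype(int)[:,310:335].mean(1)
print("grad rows",[(i,round(d[i+1]-d[i-1])) for i in range(165,260) if abs(d[i+1]-d[i-1])>6])
def pts(s,ov=0):
    th,y,yaw=s;fx=-.102+(.005+.06*np.sin(th))/np.cos(th);o=[]
    for bx,bz in((105,190),(0,190)):
        for dy in(23,-23):
            l=np.array([fx+(bx*np.cos(th)-bz*np.sin(th))/1000,y+dy/1000,.010+(bx*np.sin(th)+bz*np.cos(th))/1000])
            w=np.array([.5893,.0725,0])+Ro.from_euler('z',yaw).apply(l)
            q=T[:3,:3].T@(R.inv().apply(w-p)-T[:3,3]);o.append((K@q/q[2])[:2])
    return np.array(o),fx
obs=np.array([(291.5,180),(350,180),(298.5,254.5),(342.5,254.5)])
for th in(.6,.63,.66,.69,.72):print(th,pts([th,.072,-.045])[1],pts([th,.072,-.045])[0][[0,2],1])
r=least_squares(lambda s:(pts(s)[0]-obs).ravel(),[.65,.072,-.045]);print(r.x,pts(r.x)[1],r.fun.round(1))
E
```

```text
grad rows [(179, -8), (180, -16), (181, -14), (182, -7), (253, 12), (254, 40), (255, 66), (256, 58), (257, 28), (258, 7)]
0.6 -0.05489364992693688 [170.4011351  257.04728784]
0.63 -0.05206520810062702 [175.21721252 257.83625779]
0.66 -0.04910452906707424 [179.74455925 258.33999476]
0.69 -0.04599681801470299 [183.95479323 258.54929284]
0.72 -0.042725271714527106 [187.81895706 258.45383724]
[ 0.68317882  0.06805754 -0.07559776] -0.04671717807039243 [-0.1 -0.7  1.7  0.9 -2.5  1.3  0.2  2.4]
```

Lean is about 0.665 rad, with the foot at rack x ≈ -49 mm. Next I'll move to a tilted pre-grasp along the box axis.

```bash
python3 - <<'E'
from h import *
rows([((.415,.1512,.24),ori(-.048,.665),7),((.4312,.1506,.218),ori(-.048,.665),1),((.4867,.1481,.1469),ori(-.048,.665),4)])
E
```

```text
-0.77 0.02 1.68 0.01 5.43 -0.02; -0.93 0.02 1.60 0.01 5.43 -0.02; -1.07 0.02 1.51 0.01 5.43 -0.02; -1.21 0.02 1.40 0.01 5.43 -0.02; -1.34 0.02 1.28 0.01 5.43 -0.02; -1.45 0.02 1.14 0.01 5.43 -0.02; -1.56 0.02 1.00 0.01 5.43 -0.02; |
-0.08 -0.02 2.73 0.00 0.00 0.00; |
-0.00 -0.00 2.26 0.00 0.00 0.00; -0.00 -0.00 2.26 0.00 0.00 0.00; -0.00 -0.00 2.26 0.00 0.00 0.00; -0.00 -0.00 2.26 0.00 0.00 0.00; |
```

>>> drive_tool:
  plan: "-0.8 0 1.7 0 5.4 0; -0.9 0 1.6 0 5.4 0; -1.1 0 1.5 0 5.4 0; -1.2 0 1.4 0 5.4 0; -1.3 0 1.3 0 5.4 0; -1.5 0 1.1 0 5.4 0; -1.6 0 1.0 0 5.6 0; -0.1 0 2.7 0 0 0; 0 0 0 0 0 0; 0 0 0 0 0 0"
  claw: 100

```text
time: 9.22
tool_pos: [0.43, 0.1517, 0.2187]
eef_rot: [0.008, 0.945, -0.024, 0.325]
contact_force: [0.3, -0.2, -0.3]
gripper_width: 0.0854
```

```bash
python3 - <<'E'
from h import *
show();p,R=cur();c=imaging.calibration("wrist");T=c["T_tool_cam"];K=c["camera_matrix"]
b=imaging.capture("wrist")[:,:,::-1];cv2.imwrite("pics/w4.png",b)
th=.665
for bx in(105,0):
    for dy in(23,-23):
        l=np.array([-.049+(bx*np.cos(th)-190*np.sin(th))/1000,.071+dy/1000,.010+(bx*np.sin(th)+190*np.cos(th))/1000])
        w=np.array([.5893,.0725,0])+Ro.from_euler('z',-.045).apply(l)
        q=T[:3,:3].T@(R.inv().apply(w-p)-T[:3,3]);print((K@q/q[2])[:2].round(1))
rows([((.4867,.1481,.1469),ori(-.048,.665),4)])
E
```

```text
t 9.225 p [0.43   0.1517 0.2187] yaw/axes [ 0.787 -0.04   0.615] [ 0.615 -0.032 -0.788] F [ 0.3 -0.2 -0.3] w 0.0854 q [ 0.35 -0.73  2.44 -0.33  0.83  2.12]
[276.7 149.1]
[365.1 148.7]
[283.  331.3]
[360.5 330.9]
0.00 0.02 2.29 0.03 0.02 -0.04; 0.00 0.02 2.29 0.03 0.02 -0.04; 0.00 0.02 2.29 0.03 0.02 -0.04; 0.00 0.02 2.29 0.03 0.02 -0.04; |
```

View pics/w4.png

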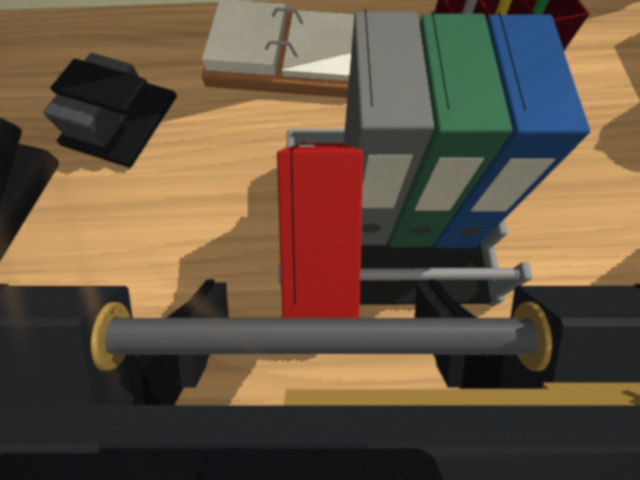

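The box top sits within about 3 px of prediction and centred between the fingers. Advance and close.

>>> drive_tool:
  plan: "0 0 2.3 0 0 0; 0 0 2.3 0 0 0; 0 0 2.3 0 0 0; 0 0 2.2 0 0 0; 0 0 0 0 0 0; 0 0 0 0 0 0"

```text
time: 10.02
tool_pos: [0.4858, 0.1491, 0.1471]
eef_rot: [0.008, 0.945, -0.024, 0.326]
contact_force: [1.2, -0.2, 0.4]
gripper_width: 0.0868
```

>>> drive_tool:
  plan: "0 0 0 0 0 0; 0 0 0 0 0 0; 0 0 0 0 0 0; 0 0 0 0 0 0; 0 0 0 0 0 0; 0 0 0 0 0 0; 0 0 0 0 0 0; 0 0 0 0 0 0"
  claw: 0

```text
time: 11.02
tool_pos: [0.4854, 0.1489, 0.146]
eef_rot: [0.008, 0.945, -0.024, 0.325]
contact_force: [-0.2, -0.7, 2.2]
gripper_width: 0.0458
```

```bash
python3 - <<'E'
from h import *
show();p,R=cur()
rows([(p+[0,0,.03],R,2)])
E
```

```text
t 11.025 p [0.4854 0.1489 0.146 ] yaw/axes [ 0.787 -0.04   0.616] [ 0.615 -0.031 -0.788] F [-0.2 -0.7  2.2] w 0.0458 q [ 0.28 -0.43  2.42 -0.39  0.55  2.17]
0.92 0.00 -1.18 0.00 0.00 0.00; 0.92 0.00 -1.18 0.00 0.00 0.00; |
```

Grip confirmed (45.8 mm). Lift straight up, away from the rail, keeping the lean.

>>> drive_tool:
  plan: "0.6 0 -0.8 0 0 0; 1.2 0 -1.6 0 0 0; 1.8 0 -2.4 0 0 0; 1.8 0 -2.4 0 0 0; 1.8 0 -2.4 0 0 0; 1.8 0 -2.4 0 0 0; 1.8 0 -2.4 0 0 0; 1.8 0 -2.4 0 0 0; 1.2 0 -1.6 0 0 0; 0.6 0 -0.8 0 0 0; 0 0 0 0 0 0"

```text
time: 12.4
tool_pos: [0.4806, 0.1492, 0.3859]
eef_rot: [0.008, 0.945, -0.024, 0.325]
contact_force: [-0.5, -0.1, -3.7]
gripper_width: 0.0459
```

```bash
python3 - <<'E'
from h import *
show()
b=imaging.capture("scene")[100:400,200:500,::-1];cv2.imwrite("pics/c5.png",cv2.resize(b,(500,500)))
rows([((.46,.13,.38),ori(-.03,.0),8),((.455,-.2625,.38),ori(.15,0),10)])
E
```

```text
t 12.4 p [0.4806 0.1492 0.3859] yaw/axes [ 0.787 -0.04   0.615] [ 0.615 -0.031 -0.788] F [-0.5 -0.1 -3.7] w 0.0459 q [ 0.28 -0.64  2.09 -0.23  1.07  1.95]
-0.23 0.25 -0.10 0.05 -4.74 -0.14; -0.24 0.25 -0.08 0.05 -4.74 -0.14; -0.24 0.25 -0.06 0.05 -4.74 -0.14; -0.25 0.25 -0.04 0.05 -4.74 -0.14; -0.25 0.25 -0.02 0.05 -4.74 -0.14; -0.25 0.25 -0.00 0.05 -4.74 -0.14; -0.25 0.25 0.02 0.05 -4.74 -0.14; -0.25 0.25 0.04 0.05 -4.74 -0.14; |
0.07 3.92 0.00 0.00 0.00 -1.03; -0.00 3.93 0.00 0.00 0.00 -1.03; -0.07 3.92 0.00 -0.00 0.00 -1.03; -0.14 3.92 0.00 -0.00 0.00 -1.03; -0.21 3.92 0.00 0.00 0.00 -1.03; -0.29 3.91 0.00 0.00 0.00 -1.03; -0.36 3.91 0.00 -0.00 0.00 -1.03; -0.43 3.90 0.00 0.00 0.00 -1.03; -0.50 3.89 0.00 0.00 0.00 -1.03; -0.57 3.88 0.00 0.00 0.00 -1.03; |
```

View pics/c5.png

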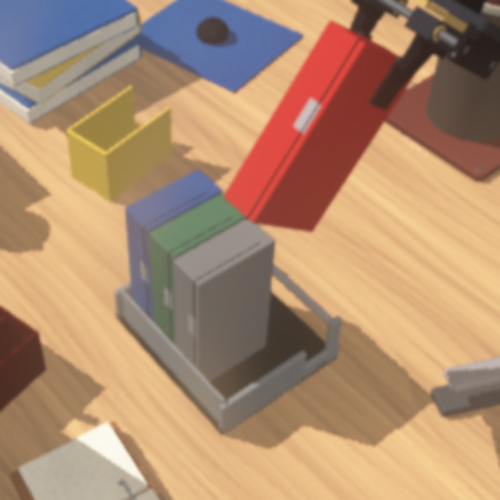

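Red is out and in the gripper, and the other files still stand. Upright it and carry it over the holder.

>>> drive_tool:
  plan: "-0.2 0.2 -0.1 0 -4.7 -0.1; -0.2 0.3 -0.1 0 -4.7 -0.1; -0.2 0.2 -0.1 0 -4.7 -0.1; -0.3 0.3 0 0 -4.7 -0.2; -0.3 0.2 0 0 -4.7 -0.1; -0.3 0.3 0 0 -4.7 -0.2; -0.2 0.2 0 0 -4.7 -0.1; -0.2 0.3 0 0.4 -4.9 -0.1; 0 0 0 0 0 0"

```text
time: 13.58
tool_pos: [0.4614, 0.1295, 0.3798]
eef_rot: [-0.0, 1.0, -0.018, 0.0]
contact_force: [-0.5, -0.2, -3.5]
gripper_width: 0.0463
```

>>> drive_tool:
  plan: "0 3.9 0 0 0 -1; 0 3.9 0 0 0 -1; 0 3.9 0 0 0 -1; -0.1 3.9 0 0 0 -1; -0.2 3.9 0 0 0 -1; -0.3 3.9 0 0 0 -1; -0.4 3.9 0 0 0 -1; -0.4 3.9 0 0 0 -1; -0.5 3.9 0 0 0 -1.1; -0.6 3.9 0 0 0 -1.2; 0 0 0 0 0 0; 0 0 0 0 0 0"

```text
time: 15.08
tool_pos: [0.4531, -0.2607, 0.3808]
eef_rot: [-0.001, 0.997, 0.073, 0.002]
contact_force: [0.7, -0.4, -3.4]
gripper_width: 0.0457
```

```bash
python3 - <<'E'
from h import *
show()
s=imaging.capture("scene")[:,:,::-1];t=imaging.capture("top")[:,:,::-1];w=imaging.capture("wrist")[:,:,::-1]
cv2.imwrite("pics/s6.png",s);cv2.imwrite("pics/t6.png",t);cv2.imwrite("pics/w6.png",w)
im=np.zeros((560,800,3),np.uint8);im[:320,:400]=cv2.resize(s[60:260,180:430],(400,320));im[:320,400:]=cv2.resize(t[190:350,350:550],(400,320));im[320:,:320]=cv2.resize(w,(320,240))
cv2.imwrite("pics/c6.png",im)
E
```

```text
t 15.075 p [ 0.4531 -0.2607  0.3808] yaw/axes [0.989 0.145 0.004] [ 0.004  0.001 -1.   ] F [ 0.7 -0.4 -3.4] w 0.0457 q [-0.68 -0.08  1.55  0.    1.67  0.75]
```

View pics/c6.png

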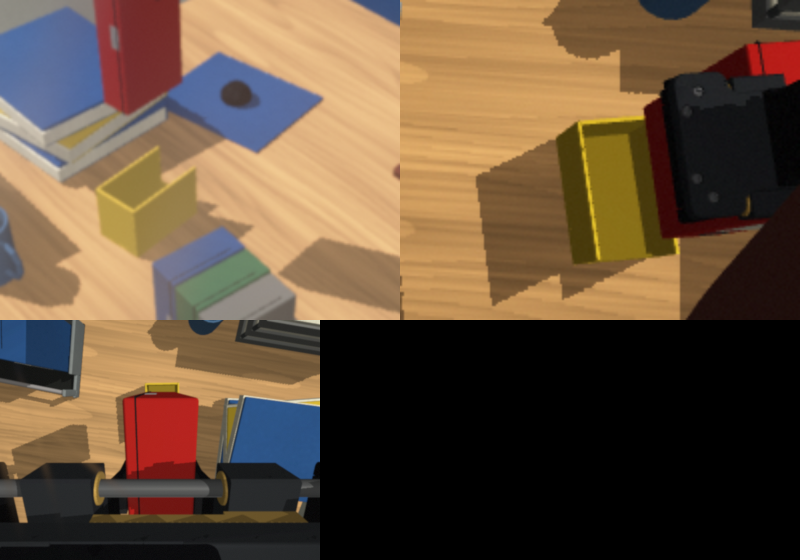

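The box hangs upright. In the wrist view the holder's rear rim shows just beyond it at about (292..356, 130). I'll check holder and in-hand poses numerically.

```bash
python3 - <<'E'
from h import *
p,R=cur();c=imaging.calibration("wrist");T=c["T_tool_cam"];K=c["camera_matrix"]
def pr(w):
    q=T[:3,:3].T@(R.inv().apply(np.array(w)-p)-T[:3,3]);return (K@q/q[2])[:2].round(1)
im=cv2.imread("pics/w6.png").astype(int)
y=(im[:,:,2]>90)&(im[:,:,1]>75)&(im[:,:,0]<60);y[:,:270]=0;y[:,380:]=0;y[:120]=0;y[170:]=0
for r in range(122,146,2):
    u=np.where(y[r])[0]
    if len(u):print("Y",r,u.min(),u.max(),len(u))
m=(im[:,:,2]>110)&(im[:,:,1]<50)&(im[:,:,0]<60);m[:,:200]=0;m[:,430:]=0
for r in range(140,260,14):
    u=np.where(m[r])[0]
    if len(u):print("R",r,u.min(),u.max())
for C,yaw in(((.4731,-.2623),.16),((.4718,-.257),.137)):
    print("pred holder rear rim",[pr(np.array([*C,.09])+Ro.from_euler('z',yaw).apply([a,b,0])) for a,b in((.0665,.039),(.0665,-.039),(.0625,.035),(.0625,-.035))])
def tl(l): return pr(p+R.apply(np.array(l)/1000))
print("pred red top",[tl((x,yy,-49)) for x in(63,-42) for yy in(-23,23)],"rear bottom",[tl((63,yy,141)) for yy in(-23,23)])
E
```

```text
Y 126 353 356 4
Y 128 290 356 67
Y 130 290 356 67
Y 132 289 356 65
Y 134 289 356 66
Y 136 289 356 66
Y 138 289 356 66
Y 140 289 356 65
Y 142 289 356 66
Y 144 288 356 9
R 154 257 383
R 168 247 395
R 182 247 395
R 196 248 394
R 210 249 393
R 224 250 393
R 238 250 392
R 252 251 391
pred holder rear rim [array([289.8, 126.4]), array([359. , 125.5]), array([293.4, 130. ]), array([355.4, 129.2])]
pred holder rear rim [array([286.3, 126. ]), array([355.5, 126.8]), array([289.9, 129.7]), array([351.8, 130.4])]
pred red top [array([239.2, 169. ]), array([399.1, 169.1]), array([255.4, 465.2]), array([383.2, 465.3])] rear bottom [array([290.3, 149.4]), array([350.5, 149.5])]
```

```bash
python3 - <<'E'
import cv2,numpy as np
w=cv2.imread("pics/w6.png");a=cv2.resize(w[110:210,220:420],(800,400),interpolation=cv2.INTER_CUBIC)
for k in range(0,200,20):cv2.putText(a,str(220+k),(k*4,395),0,.4,(255,255,255))
for k in range(0,100,10):cv2.putText(a,str(110+k),(0,k*4+4),0,.4,(255,255,255))
cv2.imwrite("pics/w6c.png",a)
E
```

```text
(no output)
```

View pics/w6c.png

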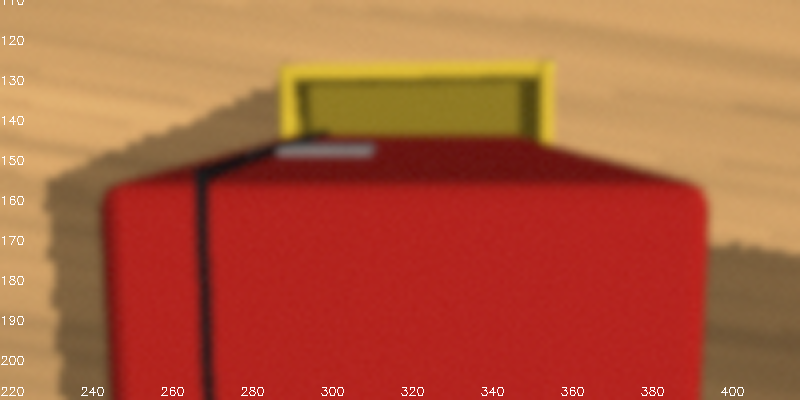

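```bash
python3 - <<'E'
from h import *
from scipy.optimize import least_squares
p,R=cur();c=imaging.calibration("wrist");T=c["T_tool_cam"];K=c["camera_matrix"]
def pl(l):
    q=T[:3,:3].T@(np.array(l)-T[:3,3]);return (K@q/q[2])[:2]
def f(s):
    x,z,b=s  # rear top edge x,z (mm) and pitch
    a=[pl([x/1e3,y/1e3,z/1e3]) for y in(-23,23)];e=[pl([(x+190*np.sin(b))/1e3,y/1e3,(z+190*np.cos(b))/1e3]) for y in(-23,23)]
    return np.array([a[0][1]-155.5,(a[1][0]-a[0][0])-151.5,(e[0][1]-144)*1])
r=least_squares(f,[63,-49,0]);print(r.x,f(r.x))
x,z,b=r.x
for bb in(b,0):
  ctr=np.array([x-52.5*np.cos(bb)+95*np.sin(bb),0,z+52.5*np.sin(bb)+95*np.cos(bb)])/1000;print("ctr tool",ctr,"bottom rear z",z+190*np.cos(bb))
yaw=.157;H=np.array([.4728,-.2607,0]);Rt=ori(yaw)
for zc in(.20,.105):
    t=H+[0,0,zc]-Rt.apply(ctr*[1,1,1]);print(t);rows([(t,Rt,3)])
E
```

```text
[ 6.64659488e+01 -4.17404226e+01  2.28198096e-03] [-2.84217094e-14  2.84217094e-14  0.00000000e+00]
ctr tool [0.01418287 0.         0.05337913] bottom rear z 148.2590826886272
ctr tool [0.01396595 0.         0.05325958] bottom rear z 148.25957739493674
[ 0.45900582 -0.26288366  0.25325958]
0.15 0.12 4.27 -0.01 -0.08 -0.19; 0.16 0.12 4.27 -0.01 -0.08 -0.19; 0.16 0.12 4.27 -0.01 -0.08 -0.19; |
[ 0.45900582 -0.26288366  0.15825958]
0.14 0.12 7.44 -0.01 -0.08 -0.19; 0.15 0.12 7.44 -0.01 -0.08 -0.19; 0.16 0.12 7.44 -0.01 -0.08 -0.19; |
```

>>> drive_tool:
  plan: "0.2 0.1 3 0 -0.1 -0.2; 0.2 0.1 3 0 -0.1 -0.2; 0.1 0.1 3 0 0 -0.2; 0 0 2.5 0 0 0; 0 0 1 0 0 0; 0 0 0 0 0 0; 0 0 0 0 0 0"

```text
time: 16.1
tool_pos: [0.4595, -0.2637, 0.2579]
eef_rot: [0.0, 0.997, 0.078, 0.001]
contact_force: [0.4, 0.3, -3.1]
gripper_width: 0.046
```

```bash
python3 - <<'E'
from h import *
show();s=imaging.capture("scene")[:,:,::-1];t=imaging.capture("top")[:,:,::-1];w=imaging.capture("wrist")[:,:,::-1]
im=np.zeros((400,800,3),np.uint8);im[:,:400]=cv2.resize(s[100:240,210:350],(400,400));im[:,400:]=cv2.resize(w[90:190,270:370],(400,400))
cv2.imwrite("pics/c7.png",im)
E
```

```text
t 16.1 p [ 0.4595 -0.2637  0.2579] yaw/axes [0.988 0.156 0.002] [ 0.002 -0.001 -1.   ] F [ 0.4  0.3 -3.1] w 0.046 q [-0.67 -0.03  1.73  0.    1.44  0.74]
```

View pics/c7.png

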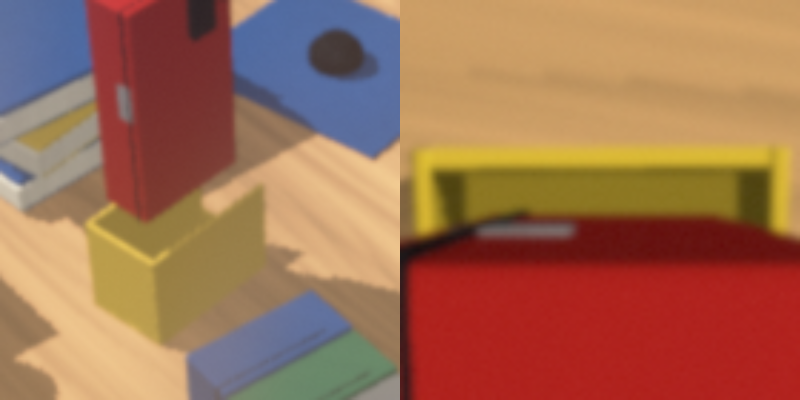

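The box is centred across the holder, with about 10 mm gap at the rear wall. Descend, slowing near the floor.

>>> drive_tool:
  plan: "0 0 1.5 0 0 0; 0 0 2 0 0 0; 0 0 2 0 0 0; 0 0 2 0 0 0; 0 0 1.3 0 0 0; 0 0 0.4 0 0 0; 0 0 0 0 0 0; 0 0 0 0 0 0"

```text
time: 17.25
tool_pos: [0.4593, -0.2637, 0.1652]
eef_rot: [0.0, 0.997, 0.078, 0.001]
contact_force: [0.3, 0.0, -3.3]
gripper_width: 0.0457
```

>>> drive_tool:
  plan: "0 0 0.3 0 0 0; 0 0 0.3 0 0 0; 0 0 0 0 0 0; 0 0 0 0 0 0"

```text
time: 17.75
tool_pos: [0.4588, -0.2633, 0.1583]
eef_rot: [-0.0, 0.997, 0.078, 0.0]
contact_force: [-0.0, 0.1, -3.8]
gripper_width: 0.0457
```

>>> drive_tool:
  plan: "0 0 0.2 0 0 0; 0 0 0.1 0 0 0; 0 0 0 0 0 0; 0 0 0 0 0 0"

```text
time: 18.25
tool_pos: [0.4588, -0.2633, 0.1553]
eef_rot: [-0.0, 0.997, 0.078, 0.0]
contact_force: [-0.1, 1.6, -4.0]
gripper_width: 0.0459
```

>>> drive_tool:
  plan: "0 0 0.1 0 0 0; 0 0 0.1 0 0 0; 0 0 0 0 0 0; 0 0 0 0 0 0"

```text
time: 18.75
tool_pos: [0.4588, -0.2633, 0.1533]
eef_rot: [-0.0, 0.997, 0.078, 0.0]
contact_force: [0.3, 1.4, -3.0]
gripper_width: 0.0458
```

>>> drive_tool:
  plan: "0 0 0.1 0 0 0; 0 0 0.1 0 0 0; 0 0 0 0 0 0; 0 0 0 0 0 0"

```text
time: 19.25
tool_pos: [0.4591, -0.2633, 0.1523]
eef_rot: [-0.0, 0.997, 0.078, 0.0]
contact_force: [-2.3, 2.5, 6.0]
gripper_width: 0.0459
```

>>> drive_tool:
  plan: "0 0 0.1 0 0 0; 0 0 0.1 0 0 0; 0 0 0 0 0 0; 0 0 0 0 0 0"

```text
time: 19.75
tool_pos: [0.4596, -0.2633, 0.1522]
eef_rot: [-0.0, 0.997, 0.078, 0.001]
contact_force: [-3.9, 5.4, 16.2]
gripper_width: 0.0457
```

Contact came at the expected height (force went from -3 to +16 N), so the box is on the floor. Ease the press, release, then retreat.

>>> drive_tool:
  plan: "0 0 -0.1 0 0 0; 0 0 -0.1 0 0 0; 0 0 0 0 0 0"

```text
time: 20.12
tool_pos: [0.4594, -0.2633, 0.1522]
eef_rot: [-0.0, 0.997, 0.078, 0.001]
contact_force: [-0.9, 3.4, 6.8]
gripper_width: 0.0461
```

>>> drive_tool:
  plan: "0 0 0 0 0 0; 0 0 0 0 0 0; 0 0 0 0 0 0; 0 0 0 0 0 0; 0 0 0 0 0 0; 0 0 0 0 0 0"
  claw: 90

```text
time: 20.88
tool_pos: [0.4587, -0.2633, 0.1512]
eef_rot: [-0.0, 0.997, 0.078, 0.0]
contact_force: [-0.3, -0.1, -0.6]
gripper_width: 0.0781
```

>>> drive_tool:
  plan: "0 0 -0.5 0 0 0; 0 0 -1.5 0 0 0; 0 0 -3 0 0 0; 0 0 -4 0 0 0; 0 0 -4 0 0 0; -3 0 -2 0 0 0; -5 0 0 0 0 0; -5 0 0 0 0 0; 0 4 0 0 0 0; 0 5 0 0 0 0; 0 5 0 0 0 0; 0 0 0 0 0 0"

```text
time: 22.38
tool_pos: [0.3517, -0.4244, 0.301]
eef_rot: [-0.001, 0.997, 0.077, -0.0]
contact_force: [-0.3, -0.0, -1.0]
gripper_width: 0.0785
```

```bash
python3 - <<'E'
from h import *
show();s=imaging.capture("scene")[:,:,::-1];t=imaging.capture("top")[:,:,::-1]
cv2.imwrite("pics/s8.png",s);cv2.imwrite("pics/t8.png",t)
im=np.zeros((400,800,3),np.uint8);im[:,:400]=cv2.resize(s[90:370,150:430],(400,400));im[:,400:]=cv2.resize(t[150:350,310:510],(400,400))
cv2.imwrite("pics/c8.png",im)
E
```

```text
t 22.375 p [ 0.3517 -0.4244  0.301 ] yaw/axes [ 0.988  0.153 -0.   ] [-0.001  0.001 -1.   ] F [-0.3 -0.  -1. ] w 0.0785 q [-1.02  0.    1.62  0.    1.52  0.4 ]
```

View pics/c8.png

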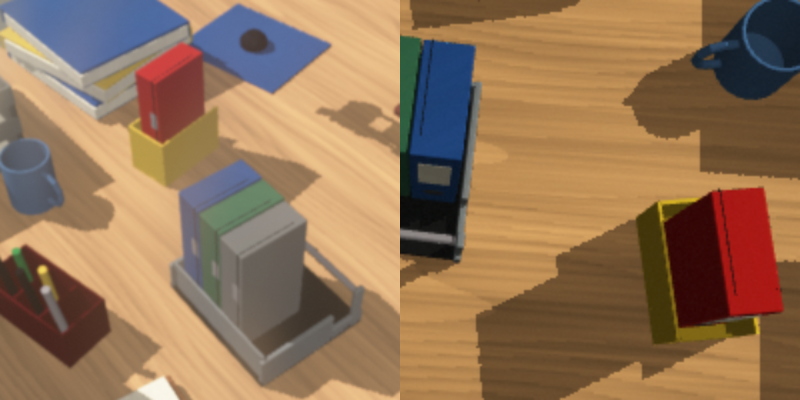

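Red stands upright in the holder and the others stand in the rack. One last numeric check of the red top face and the row, then hand in.

```bash
python3 - <<'E'
from h import *
from rig import workorder
q=bp("top",[(468.5,246.5),(492,243.5),(501,306),(476,310)],.198)
t,th,res=rigid([(.0525,.023),(.0525,-.023),(-.0525,-.023),(-.0525,.023)],q[:,:2])
d=Ro.from_euler('z',-.157).apply([*(t-[.4728,-.2607]),0]);print("red in holder mm",(d*1000).round(1),"yaw",th,res.round(1))
a=cv2.imread("pics/top0.png").astype(int);b=cv2.imread("pics/t8.png").astype(int)
for n,s in(("rack row",np.s_[160:235,270:350]),("stapler",np.s_[275:350,110:185]),("mug",np.s_[145:200,455:522])):print(n,"mean abs diff",np.abs(a-b)[s].mean().round(2))
print(workorder.hand_in())
E
```

```text
red in holder mm [-1. -2.  0.] yaw 0.14373304015863123 [[-0.5 -3.7]
 [ 1.1  2.4]
 [ 1.2  3. ]
 [-1.8 -1.8]]
rack row mean abs diff 1.96
stapler mean abs diff 3.58
mug mean abs diff 1.74
the job is handed in; nothing more can be done
None
```

I tipped the red box file onto the front rail, gripped it across its thickness at the leaning upper end, lifted it straight up, and stood it in the yellow holder. I pressed it onto the floor (force rose to about +16 N) before letting go. The job was handed in at about 22.5 s of the 69 s allowed.

**Last checks:**
- **Red file:** it stands upright with its spine to the low front. Its centre measures about 1 mm along and 2 mm across from the holder's middle, with a corner fit scatter of up to 4 mm. It was released and the gripper was clear.
- **Other objects:** the blue, green and grey files still stand in the rack. The rack row and mug pictures are almost the same as at the start. The stapler area differed slightly more, which I put down to shadow, but I did not look at the stapler in the final picture.
- **Disagreements:**
    - The two camera fits of the holder differed by about 5 mm. I settled it with the wrist camera.
    - The box sat about 5 mm closer to the fingertips in the grip than planned, and I allowed for that when placing it.
    - No check failed.

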